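# Change grip on a spindle in the V-blocks and lay it in its cradle

## Task

Take the thicker of the two metal rods (the spindle with a thin spigot on its lower end) out of the sloping rack by its upper end, lay it level in the pair of V-blocks, resting on both of them, and let go of it. Then grip it again by its middle, between the two blocks, lift it and lay it in the wooden cradle with the spigot in the slot, fully down in both saddles, and let go. Set it down rather than dropping it, do not let it down on the bench, and leave the thinner rod in the rack.

Things in the scene. Friction and masses are not known exactly. Their poses are not given: they have to be found in the camera images.
- spindle: Rod to move: aluminium, 0.16 kg, a body 18 mm thick and 180 mm long, then a coaxial spigot 10 mm thick, 30 mm long. Origin on the axis at mid-length; +x along the axis to the spigot end (body x = -105 to +75 mm, spigot to +105; centre of mass x = -10). In the rack it slopes 30 degrees, spigot end low and hidden, upper end towards the robot; its upper 75 mm stand free to be gripped from above.
- spindle_head (a point): Centre of the spindle's end face without spigot (the upper end in the rack), x = -105 mm on the spindle.
- spindle_tip (a point): Centre of the spigot's end face, x = +105 mm on the spindle.
- thin_rod: The other rod in the rack, to be left there: aluminium, 12 mm in diameter, 203 mm long, no spigot; origin at mid-length on its axis. The two rods lie in the rack's two channels, 80 mm apart, in either order.
- rack: Fixed wooden sloping rack, 190 x 172 mm in plan, origin on the bench at the middle of its width. Two V channels at y = -40 and +40 mm slope down at 30 degrees along its +x (away from the robot) to a foot stop, between walls that rise above the rods; highest edge about 116 mm. A rod can be lifted straight up out of its open channel.
- vblocks: Fixed pair of steel V-blocks on a plate 130 x 60 x 10 mm; origin on the bench under its centre; both 90 degree grooves run along x. Blocks centred at x = -40 and +40 mm, each 20 mm along x, 50 mm along y, tops at 63 mm, groove bottoms at 45 mm; gap of 60 mm between them. The seated 18 mm spindle has its axis at 57.7 mm; it may point either way, its middle near the middle of the pair.
- vblocks_seat (a point): Point midway between the two V-blocks on the axis of a seated spindle (57.7 mm above the bench).
- cradle: Fixed wooden cradle, base 250 x 114 x 12 mm, origin on the bench under its centre. V saddles (18 mm along x, 50 mm wide, tops at 50 mm, bottoms at 32 mm) at x = -65 and +45 mm; finger room between, over side strips 22 mm high. 62 mm high end walls, inner faces at x = -112 and +112 mm. At the +x wall two blocks (x = 81 to 111 mm, 58 mm high) leave a 15 mm wide slot for the spigot.
- cradle_seat (a point): Where the spindle's origin is when seated in the cradle, in the middle of its 6 mm of play either way along x: 44.7 mm above the bench, over the cradle's origin. The spindle's +x (spigot) lies along the cradle's +x; the body does not fit the slot.
Not all that is in view belongs to the job. Leave any orange look-alike of the vblocks alone.

How it is judged:
By the outcome, as a careful person would: the job done as asked, in the order asked, and still so for the second after the job is handed in, with the robot touching nothing.
It also fails if it takes over 64 s, if anything falls off the work surface, if the arm or the gripper's body presses on something with over 40 N, if the wrist force passes 120 N, or if a joint passes its speed limit or range.

## Robot

A 6-joint arm with a two-finger parallel gripper is mounted at the origin on a cart in front of the work surface, level with it; the furniture and walls round the work are solid. World frame = base frame: x ahead of the robot, y to its left, z up, the work surface at z = 0. Lengths are in m, angles in rad, forces in N, time in s.
With the tool pointing down it reaches from about 0.25 to 0.775 m from the base axis. Payload 4 kg.
Tool frame: the origin (TCP) lies at the centre of the arm's flange, where the gripper is bolted on; the fingertips stand 199 mm ahead of it and the grasp point (between the pads) lies 180 mm ahead of it (robot.tcp_to_tips is the z of the fingertips in the tool frame, in m); z points along the fingers, y is the line along which they close (so a half turn about z gives the same grasp; the last joint's range is limited). The gripper opens to 94 mm and grips with 3 to 60 N. Pads are 16 mm wide; open, the fingers measure 119 mm over their backs; the gripper's body (75 mm by 177 mm) begins 78 mm behind the grasp point.
Start: joints at [-1.294, 0.087, 1.371, -0, 1.684, -0.103], TCP at [0.204, -0.511, 0.405] pointing down, gripper open.
Joint ranges: [-3.1, 3.1], [-0.76, 2.03], [0.27, 2.55], [-1.08, 4.22], [0.17, 2.65], [-2.57, 2.57]. Speed limits (rad/s): [2.79, 2.79, 3.14, 3.14, 3.14, 3.14].

## Interface

Orientations are given as [roll, pitch, yaw] about the fixed x, y, z axes, in that order (R = Rz(yaw) Ry(pitch) Rx(roll)).
In Python, from bench import robot gives the robot as it stands.
- The arm moves only by the tool play_rows, never from a script. Its arguments are lists of equal length, an entry for each row: "translation": the shift along the tool's x, y, z scaled (see below), a list of three; "twist": the turn, a rotation vector about the tool's x, y, z scaled (see below), a list of three; "gripper": the opening, from -1 (shut) to 1 (fully open). A call has 1 to 8 rows; each row shifts and turns the commanded pose from where the row before left it, along the tool's axes as they then stand; what a row does not reach is not made up. The controller multiplies each number of a shift by 0.04 m and each number of a turn by 0.1 rad. A row lasts 1/10 s, in which the tool goes at most 50 mm and 8.59 degrees, less where a joint would pass 70% of its speed; a pose out of reach is approached as far as the arm can. A call with a number of a shift or a turn outside -1 to 1 is refused whole. A call with a gripper value outside its range is refused whole. The fingers move at their own pace and stop on an object; the grip force is fixed at half the most. Time passes only in rows, so rows that do not move let the fingers close. It gives the time, the measured TCP pose, the force, the opening and the grip force at its end, in the units of the state.
- robot.get_obs(): the state, without advancing time (a new reading comes with each control period).
- robot.snapshot(name): name is "side" or "top"; returns the picture (420x560x3 uint8, red, green, blue); there is no depth.
- robot.camera_model(name): a dict with "camera_matrix" (3x3 intrinsics, pixels), "rvec" (rotation vector, rad) and "tvec" (3), from world to camera coordinates, as OpenCV has them. Camera axes: x right, y down, z forward; pixel columns grow to the right and rows downward; lengths in m; the calibration is good to about 2 mm. A picture is of the moment at which its call begins. camera_model takes no time and is no camera call.
- robot.close_job(): hands the job in; it is judged then, once.
Trained networks look in the newest picture that a camera, given by its name, has taken for a name from the list of things; names that differ only in an ending like _2 or _b are one class to them, and where a whole thing is asked for, a point or a joint stands for the part that bears it (a point fixed in the world has none). Each returns a list of dicts, best first, with "score" (0 to 1); they miss things now and then, are a little off and sometimes report something else, mostly with a low value. They report only what shows in the picture. A call takes as long as a camera call. They do not tell look-alikes from the thing itself.
- robot.recognise(name, camera): "centre" ([x, y, z] in m, in world coordinates, good to about 4 mm: the middle of the surface that is visible of it).
- robot.spot_point(name, camera): "centre" ([x, y, z] in m, in world coordinates, good to about 4 mm: a listed point, or the origin of a listed thing).
The state is a dict: "time": time; "joint_positions": joint angles; "qvel": joint speeds; "joint_torque": joint torques, N m; "tool_pos": TCP position; "ee_rot": TCP orientation; "wrist_force": force on the tool from outside, world axes, zero at the start; "wrist_torque": the same for the moment, N m; "width": finger opening in m; "finger_force": force on a finger pad.
Only numpy, scipy, OpenCV 4.12 (cv2) and the standard library are available. Lean on these libraries where they do the work, as an engineer would, in place of code of your own. Each camera call takes 0.05 s, during which the arm holds its last target. There are 200 camera calls.

## Working session

There is one attempt and no reset: what is moved stays moved. The work goes in short steps, Python scripts to look and compute and a tool call to move; the robot and the scene stay as the last step left them, time stands still between calls to the robot, and variables do not carry over. Pictures are saved under pics/ and viewed, at most 11 in all, crops included, and the job is handed in when it is done.

Besides the shell and the picture viewer there is one more tool, called after "Call:" as name(argument=value, ...) on one line, values as JSON. play_rows: Moves the arm, as the interface text tells. Its arguments: {"type":"object","properties":{"translation":{"type":"array","items":{"type":"array","items":{"type":"number","minimum":-1,"maximum":1}}},"twist":{"type":"array","items":{"type":"array","items":{"type":"number","minimum":-1,"maximum":1}}},"gripper":{"type":"array","items":{"type":"number"}}},"required":["translation","twist","gripper"]}

```bash
mkdir -p pics; ls; python3 - <<'E'
from bench import robot
import cv2
for c in("top","side"):
    cv2.imwrite(f"pics/{c}0.png",robot.snapshot(c)[:,:,::-1])
    for n in("spindle","spindle_head","thin_rod","rack","vblocks","vblocks_seat","cradle","cradle_seat"):
        for f in(robot.spot_point,)+((robot.recognise,) if n in("vblocks","spindle","thin_rod") else ()):
            print(c,f.__name__,n,[(round(d["score"],2),[round(float(x),3) for x in d["centre"]]) for d in f(n,c)][:3])
o=robot.get_obs();print(o)
E
```

```text
pics
top call spindle [(0.71, [0.521, 0.344, 0.083])]
top call spindle [(0.54, [0.503, 0.342, 0.103])]
top call spindle_head [(0.8, [0.428, 0.342, 0.142])]
top call thin_rod [(0.75, [0.522, 0.264, 0.08])]
top call thin_rod [(0.5, [0.517, 0.266, 0.088])]
top call rack [(0.97, [0.513, 0.306, 0.0]), (0.68, [0.519, 0.342, 0.087])]
top call vblocks [(0.71, [0.631, 0.031, -0.003]), (0.63, [0.487, 0.502, -0.004])]
top call vblocks [(0.87, [0.487, 0.496, 0.007]), (0.62, [0.629, 0.034, 0.011])]
top call vblocks_seat [(0.73, [0.489, 0.502, 0.056]), (0.58, [0.63, 0.028, 0.059])]
top call cradle [(0.97, [0.502, -0.307, 0.004])]
top call cradle_seat [(0.7, [0.5, -0.302, 0.043])]
side call spindle [(0.71, [0.52, 0.35, 0.085])]
side call spindle [(0.58, [0.478, 0.354, 0.116])]
side call spindle_head [(0.46, [0.434, 0.339, 0.133])]
side call thin_rod [(0.46, [0.527, 0.268, 0.081])]
side call thin_rod [(0.42, [0.471, 0.272, 0.113])]
side call rack [(0.84, [0.516, 0.305, -0.005])]
side call vblocks [(0.84, [0.489, 0.501, -0.001]), (0.73, [0.631, 0.033, 0.002])]
side call vblocks [(0.7, [0.491, 0.508, 
[... 226 characters left out ...]
47])]
{'time': 1.2, 'joint_positions': array([-1.29411336e+00,  8.72026740e-02,  1.37071447e+00,  2.54154211e-05,
        1.68360188e+00, -1.03097887e-01]), 'qvel': array([ 0.0001351 , -0.00091888, -0.00083837, -0.00010851, -0.0021219 ,
       -0.00042358]), 'joint_torque': array([-9.78334101e-04, -3.40045631e+01, -3.02599847e+01,  7.15795043e-02,
        2.36430281e-02,  8.52040273e-06]), 'tool_pos': array([ 0.20389415, -0.51080823,  0.40469706]), 'ee_rot': array([ 3.14151682e+00, -1.75420070e-05,  3.79783714e-01]), 'wrist_force': array([-0.7163168 ,  0.09659191,  0.04813672]), 'wrist_torque': array([ 0.00483762,  0.00517098, -0.00849811]), 'finger_force': 0.0, 'width': 0.09420668543663174}
```

View pics/top0.png

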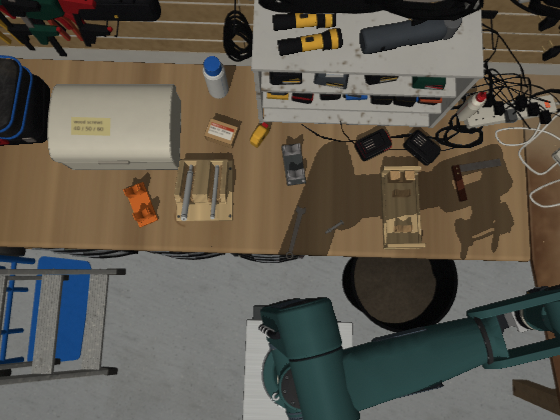

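View pics/side0.png

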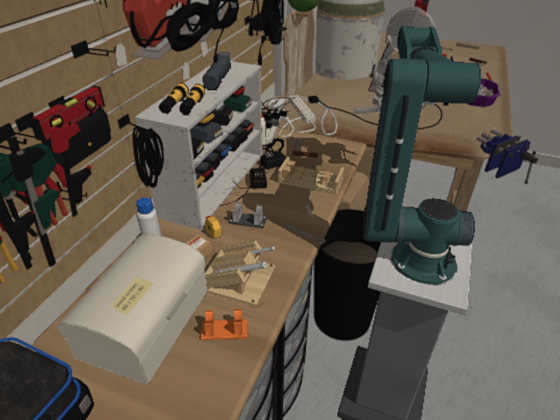

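The top picture shows the grey steel V-blocks at (293,163), the orange look-alike at (140,205), the rack rods at (187,190) and (215,190), and the cradle at (403,205). Candidates for the spindle are the left rod (187,190), which looks thicker, and the right rod (215,190). For the V-blocks they are steel (293,163) and orange (140,205). I'll check the choice in one close crop.

```bash
python3 - <<'E'
import cv2,numpy as np
t=cv2.imread("pics/top0.png");s=4.8
out=np.zeros((440,800,3),np.uint8);x=0
for a,b,c,d in((170,150,240,225),(275,135,315,190),(375,160,430,250)):
    p=cv2.resize(t[b:d,a:c],None,fx=s,fy=s,interpolation=cv2.INTER_CUBIC);out[:p.shape[0],x:x+p.shape[1]]=p;x+=p.shape[1]
cv2.imwrite("pics/crop.png",out)
from bench import robot
for c in("top","side"):
    m=robot.camera_model(c);R=cv2.Rodrigues(m["rvec"])[0];print(c,m["camera_matrix"][0],(-R.T@m["tvec"]).round(3))
E
```

```text
top [514.78587911   0.         286.70421462] [0.238 0.066 1.589]
side [436.71763423   0.         275.77580257] [0.074 1.156 1.036]
```

View pics/crop.png

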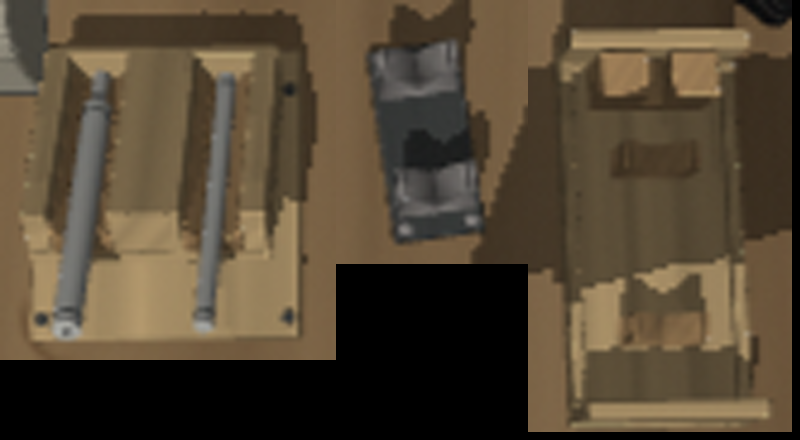

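The crop shows the left rod (head at crop (67,328), stepped thin end at (101,73)) is thicker and has the spigot, so it is the spindle. The steel V-blocks are slightly turned. The cradle slot, crop (659,75), is at the far (+x) end.

```bash
cat > fit.py <<'E'
import cv2,numpy as np
from scipy.optimize import least_squares
def proj(robot,c,P):
    m=robot.camera_model(c);return cv2.projectPoints(np.array(P,float),m["rvec"],m["tvec"],m["camera_matrix"],None)[0][:,0]
def fit(robot,c,P,uv,x0):
    P=np.array(P,float);uv=np.array(uv,float)
    def W(p):
        k,s=np.cos(p[2]),np.sin(p[2]);return np.c_[p[0]+k*P[:,0]-s*P[:,1],p[1]+s*P[:,0]+k*P[:,1],P[:,2]]
    r=least_squares(lambda p:(proj(robot,c,W(p))-uv).ravel(),x0);return r.x.round(4),r.fun.reshape(-1,2).round(1).tolist()
E
python3 - <<'E'
from bench import robot
from fit import *
s=4.8
V=lambda L:[(275+(x-336)/s,135+y/s) for x,y in L]
C=lambda L:[(375+(x-528)/s,160+y/s) for x,y in L]
R=lambda L:[(170+x/s,150+y/s) for x,y in L]
print("vb",fit(robot,"top",[(-.065,.03,.01),(-.065,-.03,.01),(.05,.025,.063),(.05,-.025,.063)],V([(397,242),(482,230),(370,47),(457,40)]),[.63,.03,0]))
print("cr",fit(robot,"top",[(-.112,.057,.062),(-.112,-.057,.062),(.112,.057,.062),(.112,-.057,.062)],C([(590,402),(770,402),(572,48),(748,48)]),[.5,-.3,0]))
h=.105*np.cos(np.pi/6);v=.0525
print("sp",fit(robot,"top",[(-h,0,.085+v),(h,0,.085-v)],R([(67,328),(101,73)]),[.52,.34,0]))
print("rack",fit(robot,"top",[(-.095,.086,.01),(-.095,-.086,.01)],R([(28,340),(300,338)]),[.52,.31,0]))
E
```

```text
vb (array([0.6311, 0.0304, 0.1763]), [[-0.8, -0.0], [0.5, -0.3], [1.2, 0.6], [-0.9, -0.3]])
cr (array([ 0.497 , -0.3072,  0.039 ]), [[-0.4, 0.0], [0.2, -0.4], [-0.2, 0.4], [0.3, 0.1]])
sp (array([0.522 , 0.3435, 0.0455]), [[0.0, 0.2], [-0.0, -0.2]])
rack (array([0.5384, 0.3042, 0.0363]), [[0.4, 0.0], [-0.4, -0.0]])
```

```bash
python3 - <<'E'
import numpy as np
from scipy.spatial.transform import Rotation as R
from bench import robot
E=R.from_euler
C=E('y',np.pi).inv()*E('z',np.pi/2)*E('x',np.pi)
q=robot.get_obs()
f=lambda q:E('z',q[0])*E('y',q[1]+q[2])*E('z',q[3])*E('y',q[4])*E('z',q[5])*C
print(f(q["joint_positions"]).as_euler('xyz'),q["ee_rot"])
# tool: yaw psi, pitched so z=(-.5,0,-.866) ; level target = Rz(psi)Rx(pi)
for half in(0,np.pi):
  for tilt in(0,np.pi/6):
    T=E('z',.04)*E('y',tilt)*E('x',np.pi)*E('z',half)
    print(half,tilt,T.as_matrix()[:,2].round(2),T.as_matrix()[:,0].round(2))
    for A in(1.5,1.8,2.1):
        W=(E('z',.56)*E('y',A)).inv()*T*C.inv()
        a=W.as_euler('ZYZ');print(A,a.round(2),"alt",(a+[np.pi,0,np.pi]).round(2)*[1,-1,1])
E
```

```text
[ 3.14151682e+00 -1.75420070e-05  3.79783714e-01] [ 3.14151682e+00 -1.75420070e-05  3.79783714e-01]
0 0 [ 0. -0. -1.] [1.   0.04 0.  ]
1.5 [0.   1.64 2.09] alt [ 3.14 -1.64  5.23]
1.8 [0.   1.34 2.09] alt [ 3.14 -1.34  5.23]
2.1 [0.   1.04 2.09] alt [ 3.14 -1.04  5.23]
0 0.5235987755982988 [-0.5  -0.02 -0.87] [ 0.87  0.03 -0.5 ]
1.5 [0.29 2.09 2.18] alt [ 3.43 -2.09  5.32]
1.8 [0.26 1.8  2.09] alt [ 3.4  -1.8   5.23]
2.1 [0.25 1.51 2.02] alt [ 3.39 -1.51  5.16]
3.141592653589793 0 [ 0. -0. -1.] [-1.   -0.04  0.  ]
1.5 [ 0.    1.64 -1.05] alt [ 3.14 -1.64  2.09]
1.8 [ 0.    1.34 -1.05] alt [ 3.14 -1.34  2.09]
2.1 [-0.    1.04 -1.05] alt [ 3.14 -1.04  2.09]
3.141592653589793 0.5235987755982988 [-0.5  -0.02 -0.87] [-0.87 -0.03  0.5 ]
1.5 [ 0.29  2.09 -0.96] alt [ 3.43 -2.09  2.18]
1.8 [ 0.26  1.8  -1.05] alt [ 3.4  -1.8   2.09]
2.1 [ 0.25  1.51 -1.13] alt [ 3.39 -1.51  2.02]
```

Call:
play_rows(translation=[[0.4,-0.4,0],[0.8,-0.83,0],[0.8,-0.83,0],[0.8,-0.83,0],[0.8,-0.83,0],[0.8,-0.83,0],[0.8,-0.83,0],[0.8,-0.83,0]], twist=[[0,0,0],[0,0,0],[0,0,0],[0,0,0],[0,0,0],[0,0,0],[0,0,0],[0,0,0]], gripper=[1,1,1,1,1,1,1,1])

```text
time: 2.0
tool_pos: [0.3348, -0.1893, 0.405]
ee_rot: [3.141, -0.001, 0.379]
wrist_force: [1.0, 0.5, 0.6]
width: 0.0939
finger_force: 0.0
```

Call:
play_rows(translation=[[0.8,-0.83,0],[0.8,-0.83,0],[0.8,-0.83,0],[0.8,-0.83,0],[0.8,-0.83,0],[0.8,-0.83,0],[0.8,-0.83,0],[0.8,-0.83,0]], twist=[[0,0,0],[0,0,0],[0,0,0],[0,0,0],[0,0,0],[0,0,0],[0,0,0],[0,0,0]], gripper=[1,1,1,1,1,1,1,1])

```text
time: 2.8
tool_pos: [0.4742, 0.1525, 0.4049]
ee_rot: [3.141, -0.001, 0.38]
wrist_force: [0.8, -0.0, -0.6]
width: 0.094
finger_force: 0.0
```

```bash
cat > d.py <<'E'
import sys,numpy as np
from scipy.spatial.transform import Rotation as R
from bench import robot
# usage: d.py x y z roll pitch yaw  (TCP)  -> rows needed in tool units
def plan(pos,rpy,n=None):
    o=robot.get_obs();r=R.from_euler('xyz',o["ee_rot"]);t=R.from_euler('xyz',rpy)
    tr=r.inv().apply(np.array(pos)-o["tool_pos"])/.04;tw=(r.inv()*t).as_rotvec()/.1
    print("t",round(o["time"],2),"pos",o["tool_pos"].round(4),"rpy",o["ee_rot"].round(4),"F",o["wrist_force"].round(1),"w",round(o["width"],4),"ff",round(o["finger_force"],1))
    print("translation total",tr.round(2),"(after turn:",(t.inv().apply(np.array(pos)-o["tool_pos"])/.04).round(2),") twist total",tw.round(2),"j",o["joint_positions"].round(2))
if __name__=="__main__":
    a=list(map(float,sys.argv[1:]));plan(a[:3],a[3:])
E
python3 d.py .551 .345 .40 3.14159 .5236 .04
```

```text
t 2.8 pos [0.4742 0.1525 0.4049] rpy [ 3.1411e+00 -7.0000e-04  3.8030e-01] F [ 0.8 -0.  -0.6] w 0.094 ff 0.0
translation total [ 3.57 -3.76  0.12] (after turn: [ 1.89 -4.73 -0.95] ) twist total [ 0.89 -5.19  3.32] j [ 0.2  -0.03  1.49 -0.    1.68  1.39]
```

Call:
play_rows(translation=[[0.8,-0.83,0],[0.8,-0.83,0],[0.8,-0.83,0],[0.8,-0.83,0],[0.37,-0.4,0],[0,0,0],[0,0,0],[0,0,0]], twist=[[0,0,0],[0,0,0],[0,0,0],[0,0,0],[0,0,0],[0.15,-0.865,0.55],[0.15,-0.865,0.55],[0.15,-0.865,0.55]], gripper=[1,1,1,1,1,1,1,1])

```text
time: 3.6
tool_pos: [0.5514, 0.3422, 0.4045]
ee_rot: [-3.118, 0.266, 0.216]
wrist_force: [0.1, 0.3, 0.3]
width: 0.0943
finger_force: 0.0
```

Call:
play_rows(translation=[[0,0,0],[0,0,0],[0,0,0],[0,0,0]], twist=[[0.15,-0.865,0.55],[0.15,-0.865,0.55],[0.15,-0.865,0.55],[0,0,0]], gripper=[1,1,1,1])

```text
time: 4.0
tool_pos: [0.5523, 0.3414, 0.4031]
ee_rot: [-3.141, 0.527, 0.041]
wrist_force: [1.2, 0.4, -0.9]
width: 0.0939
finger_force: 0.0
```

```bash
python3 d.py .551 .345 .276 3.14159 .5236 .04; python3 - <<'E'
from bench import robot
import cv2
a=robot.snapshot("side");b=robot.snapshot("top")
for c in("top","side"):
    for n in("spindle_head","spindle"):print(c,n,[(round(d["score"],2),d["centre"].round(3) if hasattr(d["centre"],"round") else d["centre"]) for d in robot.spot_point(n,c)][:2])
cv2.imwrite("pics/s1.png",cv2.resize(a[180:320,170:320],None,fx=4,fy=4,interpolation=2)[:,:,::-1])
E
```

```text
t 4.0 pos [0.5523 0.3414 0.4031] rpy [-3.1409  0.5265  0.0413] F [ 1.2  0.4 -0.9] w 0.0939 ff 0.0
translation total [ 1.57 -0.09  2.76] (after turn: [ 1.56 -0.09  2.77] ) twist total [-0.    0.03  0.01] j [0.42 0.47 0.93 0.24 2.21 2.05]
top spindle_head []
top spindle []
side spindle_head [(0.79, [0.4297, 0.3387, 0.1368]), (0.15, [0.5126, 0.3049, -0.0084])]
side spindle [(0.69, [0.5187, 0.3487, 0.0858])]
```

View pics/s1.png

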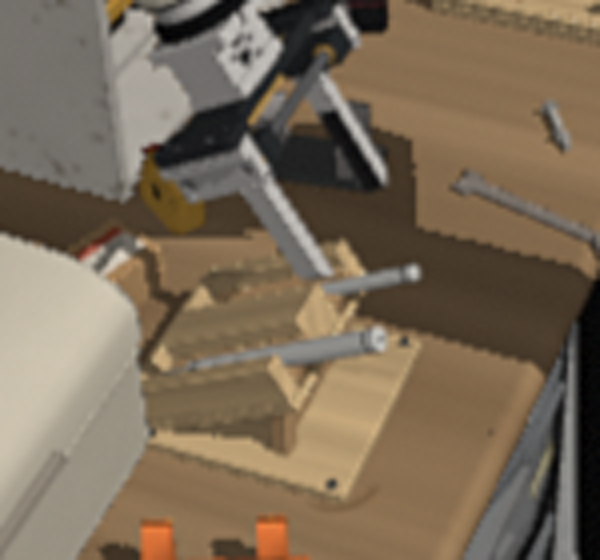

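The side view shows the open fingers above the rack, with the spindle head at crop (377,340), where it was expected. I'm going down.

Call:
play_rows(translation=[[0.225,-0.013,0.395],[0.225,-0.013,0.395],[0.225,-0.013,0.395],[0.225,-0.013,0.395],[0.225,-0.013,0.395],[0.225,-0.013,0.395],[0.22,-0.013,0.39],[0,0,0]], twist=[[0,0,0],[0,0,0],[0,0,0],[0,0,0],[0,0,0],[0,0,0],[0,0,0],[0,0,0]], gripper=[1,1,1,1,1,1,1,1])

```text
time: 5.1
tool_pos: [0.5496, 0.3452, 0.2748]
ee_rot: [3.141, 0.528, 0.042]
wrist_force: [-0.6, -0.8, 0.4]
width: 0.0939
finger_force: 0.0
```

```bash
python3 d.py .551 .345 .276 3.14159 .5236 .04; python3 - <<'E'
from bench import robot
import cv2
a=robot.snapshot("side")
cv2.imwrite("pics/s2.png",cv2.resize(a[180:320,170:320],None,fx=4,fy=4,interpolation=2)[:,:,::-1])
E
```

```text
t 5.1 pos [0.5496 0.3452 0.2748] rpy [3.1407 0.5284 0.0418] F [-0.6 -0.8  0.4] w 0.0939 ff 0.0
translation total [ 0.01  0.01 -0.04] (after turn: [ 0.01  0.01 -0.04] ) twist total [0.02 0.05 0.02] j [0.43 0.52 1.12 0.21 1.99 1.99]
```

View pics/s2.png

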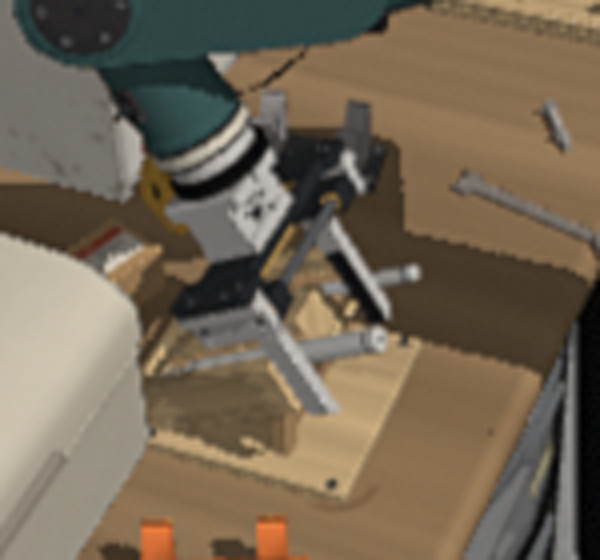

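The fingers straddle the spindle's upper end, with the near finger at crop (310,375) and clear of the walls and the thin rod. I'll close them.

Call:
play_rows(translation=[[0,0,0],[0,0,0],[0,0,0],[0,0,0],[0,0,0],[0,0,0],[0,0,0],[0,0,0]], twist=[[0,0,0],[0,0,0],[0,0,0],[0,0,0],[0,0,0],[0,0,0],[0,0,0],[0,0,0]], gripper=[-1,-1,-1,-1,-1,-1,-1,-1])

```text
time: 5.95
tool_pos: [0.5504, 0.3454, 0.2776]
ee_rot: [-3.14, 0.524, 0.042]
wrist_force: [-0.3, 0.2, -0.3]
width: 0.0334
finger_force: 0.0
```

Call:
play_rows(translation=[[0,0,0],[0,0,0],[0,0,0],[0,0,0],[0,0,0],[0,0,0]], twist=[[0,0,0],[0,0,0],[0,0,0],[0,0,0],[0,0,0],[0,0,0]], gripper=[-1,-1,-1,-1,-1,-1])

```text
time: 6.55
tool_pos: [0.5504, 0.3453, 0.2776]
ee_rot: [-3.14, 0.524, 0.042]
wrist_force: [-0.2, -0.4, -0.7]
width: 0.0171
finger_force: 30.0
```

Call:
play_rows(translation=[[-0.1,0,-0.173],[-0.15,0,-0.26],[-0.2,0,-0.346],[-0.2,0,-0.346],[-0.2,0,-0.346],[-0.25,0,-0.433],[-0.25,0,-0.433],[-0.25,0,-0.433]], twist=[[0,0,0],[0,0,0],[0,0,0],[0,0,0],[0,0,0],[0,0,0],[0,0,0],[0,0,0]], gripper=[-1,-1,-1,-1,-1,-1,-1,-1])

```text
time: 7.35
tool_pos: [0.5503, 0.3451, 0.4079]
ee_rot: [-3.139, 0.523, 0.043]
wrist_force: [0.4, -0.1, -2.0]
width: 0.017
finger_force: 30.0
```

Call:
play_rows(translation=[[-0.25,0,-0.433],[-0.15,0,-0.26],[0,0,0]], twist=[[0,0,0],[0,0,0],[0,0,0]], gripper=[-1,-1,-1])

```text
time: 7.65
tool_pos: [0.5502, 0.3451, 0.441]
ee_rot: [-3.137, 0.519, 0.044]
wrist_force: [-0.3, 0.3, -1.2]
width: 0.0171
finger_force: 30.0
```

```bash
python3 d.py .551 .345 .42 3.14159 0 .04; python3 - <<'E'
from bench import robot
import cv2
a=robot.snapshot("side")
for n in("spindle_head","spindle_tip","spindle","thin_rod"):print(n,[(round(d["score"],2),[round(float(x),3) for x in d["centre"]]) for d in robot.spot_point(n,"side")][:2])
cv2.imwrite("pics/s3.png",cv2.resize(a[130:320,120:320],None,fx=3,fy=3,interpolation=2)[:,:,::-1])
E
```

```text
t 7.65 pos [0.5502 0.3451 0.441 ] rpy [-3.1375  0.5192  0.0439] F [-0.3  0.3 -1.2] w 0.0171 ff 30.0
translation total [0.28 0.   0.45] (after turn: [0.02 0.   0.53] ) twist total [-0.03  5.19  0.03] j [0.43 0.47 0.86 0.25 2.28 2.07]
spindle_head [(0.9, [0.433, 0.338, 0.297])]
spindle_tip [(0.69, [0.608, 0.35, 0.195]), (0.61, [0.626, 0.032, 0.057])]
spindle [(0.6, [0.515, 0.307, -0.004]), (0.56, [0.522, 0.35, 0.248])]
thin_rod [(0.58, [0.528, 0.27, 0.081])]
```

View pics/s3.png

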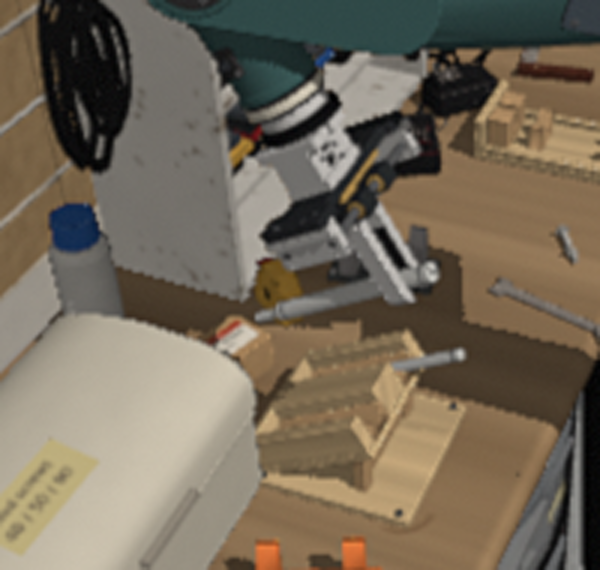

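Side view: the spindle is held at 30° and clear of the rack, head at crop (428,272), tip at (262,318). The thin rod is still in the rack at (430,357).

```bash
python3 - <<'E'
from bench import robot
from fit import *
c,s=np.cos(.176),np.sin(.176)
print(proj(robot,"top",[(.631+.105*c,.0305+.105*s,.058),(.631+.105*c,.0305+.105*s,.0),(.631-.105*c,.0305-.105*s,.058),(.78,.05,0),(.8,.05,0),(.82,.05,0)]).round(1))
E
python3 d.py .561 .018 .36 3.14159 0 .176
```

```text
[[288.6 127.7]
 [288.2 133.4]
 [298.9 193.6]
 [288.2 119.7]
 [288.4 113.8]
 [288.5 107.9]]
t 7.9 pos [0.5506 0.3452 0.436 ] rpy [-3.1414  0.5268  0.0416] F [ 0.8 -0.4 -2.9] w 0.0174 ff 30.0
translation total [0.89 8.18 1.68] (after turn: [-1.18  8.1   1.9 ] ) twist total [-0.36  5.26 -1.31] j [0.43 0.47 0.87 0.25 2.28 2.07]
```

Call:
play_rows(translation=[[0,0,0],[0,0,0],[0,0,0],[0,0,0],[0,0,0],[0,0,0],[0,0,0],[0,0,0]], twist=[[-0.03,0.44,-0.11],[-0.05,0.75,-0.19],[-0.05,0.75,-0.19],[-0.05,0.75,-0.19],[-0.05,0.75,-0.19],[-0.05,0.75,-0.19],[-0.05,0.75,-0.18],[-0.02,0.32,-0.07]], gripper=[-1,-1,-1,-1,-1,-1,-1,-1])

```text
time: 8.7
tool_pos: [0.55, 0.3451, 0.4365]
ee_rot: [-3.141, -0.002, 0.177]
wrist_force: [-0.7, -0.4, -1.0]
width: 0.017
finger_force: 30.0
```

Call:
play_rows(translation=[[-0.08,0.5,0],[-0.16,0.95,0],[-0.16,1,0],[-0.16,1,0],[-0.16,1,0],[-0.16,1,0],[-0.15,1,0],[-0.15,0.95,0]], twist=[[0,0,0],[0,0,0],[0,0,0],[0,0,0],[0,0,0],[0,0,0],[0,0,0],[0,0,0]], gripper=[-1,-1,-1,-1,-1,-1,-1,-1])

```text
time: 9.5
tool_pos: [0.5552, 0.0438, 0.4357]
ee_rot: [-3.139, 0.0, 0.175]
wrist_force: [0.7, -0.3, -1.4]
width: 0.017
finger_force: 30.0
```

Call:
play_rows(translation=[[0,0.5,0.2],[0,0.2,0.4],[0,0,0.5],[0,0,0.5],[0,0,0.3],[0,0,0],[0,0,0]], twist=[[0,0,0],[0,0,0],[0,0,0],[0,0,0],[0,0,0],[0,0,0],[0,0,0]], gripper=[-1,-1,-1,-1,-1,-1,-1])

```text
time: 10.2
tool_pos: [0.5608, 0.0182, 0.3609]
ee_rot: [-3.14, -0.002, 0.176]
wrist_force: [0.7, -0.7, -1.9]
width: 0.0168
finger_force: 30.0
```

```bash
python3 d.py .561 .018 .2377 3.14159 0 .176; python3 - <<'E'
from bench import robot
import cv2
a=robot.snapshot("side");b=robot.snapshot("top")
for c in("side","top"):
  for n in("spindle_head","spindle_tip","spindle","vblocks_seat"):print(c,n,[(round(d["score"],2),[round(float(x),3) for x in d["centre"]]) for d in robot.spot_point(n,c)][:2])
import numpy as np
cv2.imwrite("pics/s4.png",np.hstack([cv2.resize(a[130:250,180:310],None,fx=3,fy=3,interpolation=2),cv2.resize(b[90:210,230:360],None,fx=3,fy=3,interpolation=2)])[:,:,::-1])
E
```

```text
t 10.2 pos [0.5608 0.0182 0.3609] rpy [-3.1397e+00 -2.2000e-03  1.7590e-01] F [ 0.7 -0.7 -1.9] w 0.0168 ff 30.0
translation total [-0.    0.01  3.08] (after turn: [0.   0.01 3.08] ) twist total [-0.02 -0.02 -0.  ] j [-0.07  0.12  1.42  0.    1.6   1.33]
side spindle_head [(0.68, [0.53, 0.01, 0.179])]
side spindle_tip [(0.77, [0.73, 0.049, 0.176])]
side spindle [(0.8, [0.631, 0.031, 0.177])]
side vblocks_seat [(0.95, [0.628, 0.031, 0.055]), (0.89, [0.489, 0.5, 0.056])]
top spindle_head [(0.44, [0.527, 0.013, 0.181])]
top spindle_tip [(0.55, [0.729, 0.048, 0.18])]
top spindle []
top vblocks_seat [(0.64, [0.49, 0.498, 0.055])]
```

View pics/s4.png

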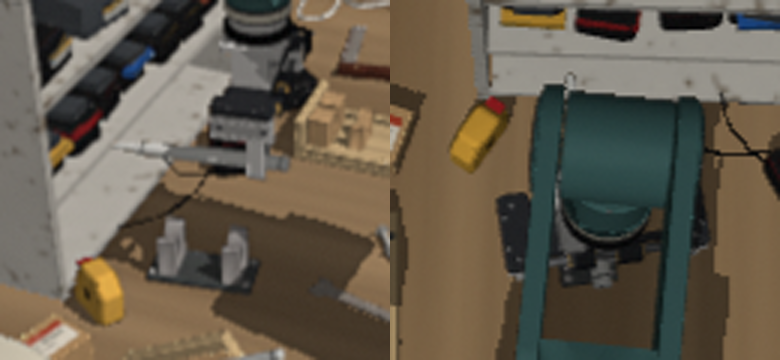

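The spindle is level above the steel V-blocks (side crop: rod from (115,147) to (285,163), blocks at (170,255) and (235,258)), and the networks agree with that. I'll lower it, slowing near the seat.

Call:
play_rows(translation=[[0,0,0.3],[0,0,0.5],[0,0,0.5],[0,0,0.5],[0,0,0.5],[0,0,0.3],[0,0,0.15],[0,0,0.05]], twist=[[0,0,0],[0,0,0],[0,0,0],[0,0,0],[0,0,0],[0,0,0],[0,0,0],[0,0,0]], gripper=[-1,-1,-1,-1,-1,-1,-1,-1])

```text
time: 11.5
tool_pos: [0.561, 0.0183, 0.2481]
ee_rot: [-3.14, -0.002, 0.176]
wrist_force: [-0.4, -0.7, -1.1]
width: 0.0173
finger_force: 30.0
```

Call:
play_rows(translation=[[0,0,0.04],[0,0,0.04],[0,0,0.04],[0,0,0.03],[0,0,0]], twist=[[0,0,0],[0,0,0],[0,0,0],[0,0,0],[0,0,0]], gripper=[-1,-1,-1,-1,-1])

```text
time: 12.0
tool_pos: [0.5611, 0.0183, 0.243]
ee_rot: [-3.14, -0.003, 0.176]
wrist_force: [0.2, -0.1, -0.6]
width: 0.017
finger_force: 30.0
```

Call:
play_rows(translation=[[0,0,0.03],[0,0,0.03],[0,0,0.03],[0,0,0]], twist=[[0,0,0],[0,0,0],[0,0,0],[0,0,0]], gripper=[-1,-1,-1,-1])

```text
time: 12.4
tool_pos: [0.5612, 0.0183, 0.2393]
ee_rot: [-3.14, -0.003, 0.176]
wrist_force: [0.3, -0.8, -1.0]
width: 0.0173
finger_force: 30.0
```

```bash
cat > look.py <<'E'
import sys,cv2,numpy as np
from bench import robot
a=robot.snapshot("side");b=robot.snapshot("top")
for c in("side","top"):
  for n in("spindle_head","spindle_tip","spindle"):print(c,n,[(round(d["score"],2),[round(float(x),3) for x in d["centre"]]) for d in robot.spot_point(n,c)][:2])
if len(sys.argv)>1:
  f=sys.argv[1];u=list(map(int,sys.argv[2:]))
  cv2.imwrite(f,np.hstack([cv2.resize(p[y:y+100,x:x+100],None,fx=4,fy=4,interpolation=2) for p,x,y in((a,u[0],u[1]),(b,u[2],u[3]))])[:,:,::-1])
E
python3 look.py; python3 d.py .561 .018 .2377 3.14159 0 .176
```

```text
side spindle_head []
side spindle_tip [(0.81, [0.733, 0.05, 0.059])]
side spindle [(0.54, [0.632, 0.035, 0.057])]
top spindle_head [(0.41, [0.526, 0.012, 0.062])]
top spindle_tip [(0.42, [0.733, 0.052, 0.06])]
top spindle []
t 12.8 pos [0.5612 0.0183 0.2394] rpy [-3.140e+00 -3.000e-03  1.755e-01] F [ 0.4 -1.1  0.2] w 0.0171 ff 30.0
translation total [-0.01  0.01  0.04] (after turn: [-0.01  0.01  0.04] ) twist total [-0.02 -0.03 -0.  ] j [-0.07  0.2   1.58  0.    1.36  1.33]
```

Call:
play_rows(translation=[[0,0,0.03],[0,0,0.02],[0,0,0.02],[0,0,0]], twist=[[0,0,0],[0,0,0],[0,0,0],[0,0,0]], gripper=[-1,-1,-1,-1])

```text
time: 13.2
tool_pos: [0.5611, 0.0182, 0.2383]
ee_rot: [-3.14, -0.004, 0.176]
wrist_force: [-3.1, -0.3, 6.4]
width: 0.0168
finger_force: 30.0
```

Call:
play_rows(translation=[[0,0,0],[0,0,0],[0,0,0],[0,0,0],[0,0,0],[0,0,0],[0,0,0]], twist=[[0,0,0],[0,0,0],[0,0,0],[0,0,0],[0,0,0],[0,0,0],[0,0,0]], gripper=[0.1,0.1,0.1,0.1,0.1,0.1,0.1])

```text
time: 13.9
tool_pos: [0.5611, 0.0183, 0.2364]
ee_rot: [-3.14, -0.003, 0.176]
wrist_force: [-0.7, -1.0, 0.8]
width: 0.0515
finger_force: 0.0
```

```bash
python3 look.py pics/s5.png 200 160 250 100; python3 d.py .561 .018 .32 3.14159 0 .176
```

```text
side spindle_head [(0.67, [0.529, 0.009, 0.057]), (0.61, [0.63, 0.031, 0.003])]
side spindle_tip [(0.53, [0.632, 0.032, 0.06]), (0.46, [0.733, 0.049, 0.061])]
side spindle [(0.47, [0.63, 0.034, 0.054]), (0.32, [0.528, 0.266, 0.08])]
top spindle_head [(0.52, [0.525, 0.016, 0.059])]
top spindle_tip [(0.55, [0.733, 0.048, 0.059])]
top spindle [(0.15, [0.502, -0.305, 0.001])]
t 14.3 pos [0.5611 0.0183 0.2365] rpy [-3.1399e+00 -2.7000e-03  1.7570e-01] F [-0.3  0.  -0.8] w 0.0521 ff 0.0
translation total [ 0.    0.   -2.09] (after turn: [-0.    0.01 -2.09] ) twist total [-0.02 -0.03 -0.  ] j [-0.07  0.2   1.58  0.    1.36  1.33]
```

View pics/s5.png

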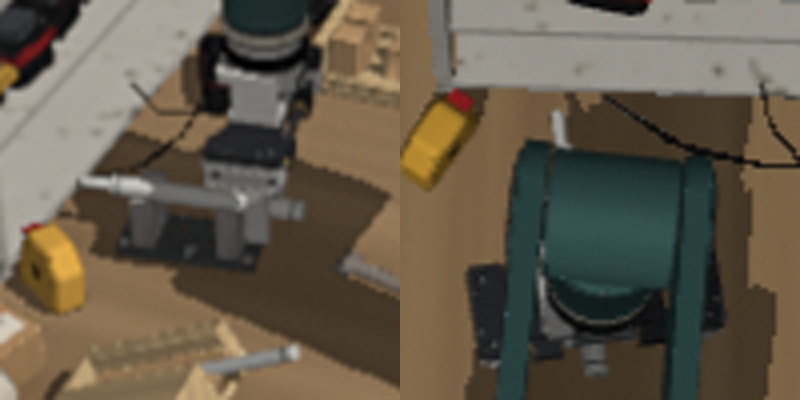

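The pictures show the spindle lying in both steel blocks with the fingers open: side crop tip (85,182), head (300,210), level. Now I'll regrip at the middle.

Call:
play_rows(translation=[[0,0,-0.4],[0,0,-0.7],[0,0,-0.6],[0.3,0,-0.1],[0.5,0,0],[0.5,0,0],[0.24,0,0],[0,0,0]], twist=[[0,0,0],[0,0,0],[0,0,0],[0,0,0],[0,0,0],[0,0,0],[0,0,0],[0,0,0]], gripper=[0.1,0.1,0.1,0.1,0.1,0.1,0.1,0.1])

```text
time: 15.1
tool_pos: [0.6222, 0.029, 0.3081]
ee_rot: [-3.14, -0.002, 0.176]
wrist_force: [-0.1, -0.3, 0.0]
width: 0.0515
finger_force: 0.0
```

```bash
python3 look.py; python3 d.py .622 .0293 .2407 3.14159 0 .177
```

```text
side spindle_head []
side spindle_tip [(0.57, [0.735, 0.048, 0.059]), (0.57, [0.497, -0.31, 0.0])]
side spindle []
top spindle_head [(0.62, [0.513, 0.304, -0.0])]
top spindle_tip []
top spindle [(0.4, [0.631, 0.03, 0.059])]
t 15.5 pos [0.6212 0.0289 0.3089] rpy [-3.1399e+00 -2.8000e-03  1.7550e-01] F [-0.6  0.3 -0.2] w 0.0516 ff 0.0
translation total [ 0.02 -0.    1.7 ] (after turn: [ 0.02 -0.01  1.7 ] ) twist total [-0.02 -0.03 -0.01] j [-0.05  0.28  1.34  0.    1.52  1.35]
```

Call:
play_rows(translation=[[0,0,0.25],[0,0,0.4],[0,0,0.4],[0,0,0.4],[0,0,0.25],[0,0,0],[0,0,0],[0,0,0]], twist=[[0,0,0],[0,0,0],[0,0,0],[0,0,0],[0,0,0],[0,0,0],[0,0,0],[0,0,0]], gripper=[0.1,0.1,0.1,0.1,0.1,0.1,-1,-1])

```text
time: 16.3
tool_pos: [0.6222, 0.029, 0.2417]
ee_rot: [-3.14, -0.005, 0.176]
wrist_force: [1.4, 0.2, 0.2]
width: 0.0391
finger_force: 0.0
```

Call:
play_rows(translation=[[0,0,0],[0,0,0],[0,0,0],[0,0,0],[0,0,0],[0,0,0],[0,0,0]], twist=[[0,0,0],[0,0,0],[0,0,0],[0,0,0],[0,0,0],[0,0,0],[0,0,0]], gripper=[-1,-1,-1,-1,-1,-1,-1])

```text
time: 17.0
tool_pos: [0.622, 0.0289, 0.2413]
ee_rot: [-3.141, -0.004, 0.176]
wrist_force: [0.3, -2.0, 2.4]
width: 0.0174
finger_force: 30.0
```

Call:
play_rows(translation=[[0,0,-0.15],[0,0,-0.3],[0,0,-0.45],[0,0,-0.5],[0,0,-0.6],[0,0,-0.6],[0,0,-0.4],[0,0,0]], twist=[[0,0,0],[0,0,0],[0,0,0],[0,0,0],[0,0,0],[0,0,0],[0,0,0],[0,0,0]], gripper=[-1,-1,-1,-1,-1,-1,-1,-1])

```text
time: 17.8
tool_pos: [0.6218, 0.029, 0.3645]
ee_rot: [-3.141, -0.009, 0.176]
wrist_force: [0.4, -0.7, -2.0]
width: 0.0169
finger_force: 30.0
```

```bash
python3 d.py .489 -.306 .36 3.14159 0 .039
```

```text
t 17.8 pos [0.6218 0.029  0.3645] rpy [-3.1408 -0.009   0.1759] F [ 0.4 -0.7 -2. ] w 0.0169 ff 30.0
translation total [-4.73  7.67  0.06] (after turn: [-3.64  8.24  0.11] ) twist total [-0.01 -0.09  1.37] j [-0.05  0.26  1.26  0.    1.62  1.35]
```

Call:
play_rows(translation=[[-0.25,0.4,0],[-0.5,0.81,0],[-0.5,0.81,0],[-0.5,0.81,0],[-0.5,0.81,0],[-0.5,0.81,0],[-0.5,0.81,0],[-0.5,0.81,0]], twist=[[0,0,0],[0,0,0],[0,0,0],[0,0,0],[0,0,0],[0,0,0],[0,0,0],[0,0,0]], gripper=[-1,-1,-1,-1,-1,-1,-1,-1])

```text
time: 18.6
tool_pos: [0.5143, -0.2383, 0.3578]
ee_rot: [-3.138, 0.001, 0.175]
wrist_force: [0.3, -0.8, -0.9]
width: 0.0171
finger_force: 30.0
```

Call:
play_rows(translation=[[-0.5,0.81,0],[-0.4,0.65,0],[-0.08,0.14,0],[0,0,0],[0,0,0],[0,0,0],[0,0,0]], twist=[[0,0,0],[0,0,0],[0,0,0],[0,-0.03,0.45],[0,-0.03,0.45],[0,-0.03,0.47],[0,0,0]], gripper=[-1,-1,-1,-1,-1,-1,-1])

```text
time: 19.3
tool_pos: [0.4883, -0.306, 0.3581]
ee_rot: [-3.138, 0.009, 0.039]
wrist_force: [0.7, 0.3, -2.7]
width: 0.0171
finger_force: 30.0
```

```bash
python3 look.py pics/s6.png 255 110 355 155; python3 d.py .489 -.306 .2277 3.14159 0 .039
python3 -c "
from bench import robot
for c in('side','top'):
  for n in('cradle_seat','cradle'):print(c,n,[(round(d['score'],2),[round(float(x),3) for x in d['centre']]) for d in robot.spot_point(n,c)][:2])"
```

```text
side spindle_head [(0.56, [0.394, -0.313, 0.172])]
side spindle_tip [(0.54, [0.602, -0.304, 0.175])]
side spindle [(0.58, [0.496, -0.299, 0.176])]
top spindle_head [(0.37, [0.504, -0.304, 0.002])]
top spindle_tip [(0.25, [0.502, -0.307, 0.001])]
top spindle [(0.61, [0.494, -0.307, 0.176])]
t 19.7 pos [ 0.4888 -0.3062  0.3596] rpy [-3.1401  0.0065  0.039 ] F [-0.7 -1.  -1.4] w 0.017 ff 30.0
translation total [ 0.03 -0.    3.3 ] (after turn: [ 0.01 -0.01  3.3 ] ) twist total [-0.02  0.07  0.  ] j [-0.66  0.16  1.38 -0.    1.61  0.87]
side cradle_seat [(0.82, [0.496, -0.307, 0.045])]
side cradle [(0.97, [0.495, -0.307, 0.0])]
top cradle_seat [(0.94, [0.501, -0.302, 0.045])]
top cradle [(0.76, [0.5, -0.308, 0.001])]
```

View pics/s6.png

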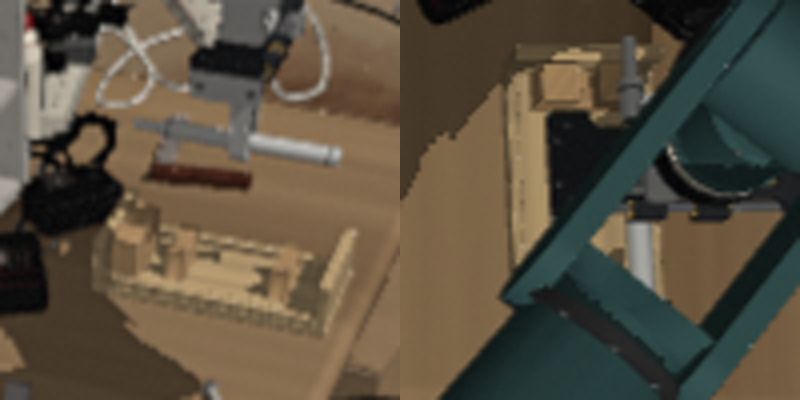

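The side view shows the spindle level over the cradle, spigot (145,125) above the slot end (130,235). In the top view the spigot is at (628,70). I'll descend to just above the walls and check the slot alignment.

Call:
play_rows(translation=[[0.02,0,0.25],[0,0,0.45],[0,0,0.5],[0,0,0.5],[0,0,0.45],[0,0,0.2],[0,0,0.08],[0,0,0]], twist=[[0,0.07,0],[0,0,0],[0,0,0],[0,0,0],[0,0,0],[0,0,0],[0,0,0],[0,0,0]], gripper=[-1,-1,-1,-1,-1,-1,-1,-1])

```text
time: 20.7
tool_pos: [0.4896, -0.3062, 0.2623]
ee_rot: [-3.14, -0.0, 0.039]
wrist_force: [0.2, -0.5, -1.3]
width: 0.0172
finger_force: 30.0
```

```bash
python3 d.py .489 -.306 .2277 3.14159 0 .039; python3 look.py; python3 - <<'E'
from bench import robot
import cv2,numpy as np
a=robot.snapshot("side");b=robot.snapshot("top")
cv2.imwrite("pics/s7.png",np.hstack([cv2.resize(b[155:225,375:431],None,fx=8,fy=8,interpolation=2),cv2.resize(a[150:206,270:310],None,fx=8,fy=10,interpolation=2)])[:,:,::-1])
E
```

```text
t 20.7 pos [ 0.4896 -0.3062  0.2623] rpy [-3.14e+00 -4.00e-04  3.86e-02] F [ 0.2 -0.5 -1.3] w 0.0172 ff 30.0
translation total [-0.01 -0.    0.86] (after turn: [-0.01 -0.    0.86] ) twist total [-0.02 -0.   -0.  ] j [-0.66  0.22  1.51  0.    1.42  0.87]
side spindle_head [(0.58, [0.396, -0.312, 0.076])]
side spindle_tip [(0.48, [0.602, -0.301, 0.079])]
side spindle [(0.5, [0.498, -0.303, 0.078])]
top spindle_head []
top spindle_tip [(0.46, [0.601, -0.303, 0.084])]
top spindle [(0.47, [0.5, -0.307, 0.08]), (0.35, [0.629, 0.033, -0.001])]
```

View pics/s7.png

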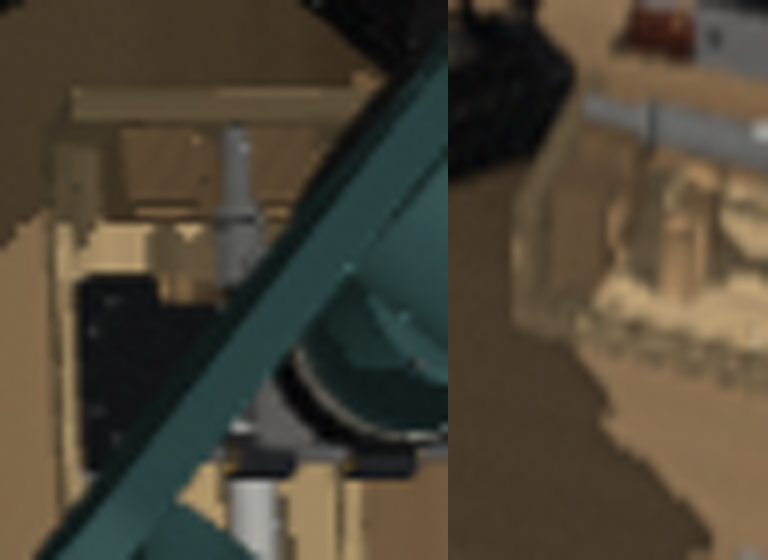

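```bash
python3 - <<'E'
from bench import robot
import cv2,numpy as np
m=robot.camera_model("top");K=m["camera_matrix"];R=cv2.Rodrigues(m["rvec"])[0];C=-R.T@np.ravel(m["tvec"])
def at(u,v,z):
    d=R.T@np.linalg.solve(K,[u,v,1]);return (C+d*(z-C[2])/d[2]).round(4)
print("slot edges",at(400,175.6,.058),at(404.6,175.6,.058))
print("spigot",at(404.5,171.5,.079),at(404.5,180,.079))
# profile across slot/blocks in the initial picture, and spigot now
t=cv2.imread("pics/top0.png").astype(int).sum(2)
for r in(172,174,176,178):print(r,t[r,386:418].tolist())
b=robot.snapshot("top").astype(int)
for r in(173,176,179):print(r,[tuple(x) for x in b[r,399:410].tolist()])
E
```

```text
slot edges [ 0.5927 -0.2956  0.058 ] [ 0.5932 -0.3097  0.058 ]
spigot [ 0.601  -0.3044  0.079 ] [ 0.5747 -0.304   0.079 ]
172 [285, 283, 237, 188, 303, 359, 367, 368, 364, 354, 354, 362, 353, 408, 255, 183, 176, 185, 164, 355, 371, 366, 366, 357, 352, 359, 363, 346, 302, 254, 243, 217]
174 [266, 196, 175, 176, 291, 356, 372, 358, 353, 360, 365, 349, 350, 366, 242, 192, 170, 142, 165, 338, 370, 366, 353, 354, 360, 360, 347, 349, 343, 320, 336, 294]
176 [217, 172, 169, 173, 264, 353, 356, 354, 362, 363, 349, 351, 352, 373, 246, 190, 175, 146, 143, 370, 371, 354, 357, 364, 356, 350, 351, 360, 305, 204, 190, 178]
178 [217, 175, 143, 166, 226, 334, 359, 368, 359, 351, 351, 356, 250, 206, 188, 188, 176, 147, 141, 197, 332, 359, 368, 351, 348, 351, 361, 345, 398, 240, 188, 189]
173 [(88, 71, 49), (84, 67, 46), (82, 65, 45), (74, 63, 50), (79, 78, 74), (90, 91, 87), (88, 85, 79), (90, 74, 56), (90, 72, 49), (88, 70, 48), (86, 69, 47)]
176 [(88, 70, 48), (85, 68, 46), (83, 66, 45), (75, 63, 47), (80, 78, 74), (89, 89, 86), (88, 89, 86), (87, 74, 57), (85, 68, 46), (87, 69, 48), (89, 70, 48)]
179 [(81, 65, 44), (83, 66, 45), (83, 66, 45), (75, 62, 46), (79, 77, 73), (86, 87, 84), (88, 88, 86), (72, 63, 51), (90, 71, 49), (93, 75, 52), (91, 72, 51)]
```

The top view shows the spigot (crop column 236) over the slot. By the pixel profiles the spigot is at y=-0.303 and the slot centre at y=-0.302, within the 2.5 mm clearance. I'll nudge it slightly and lower.

Call:
play_rows(translation=[[-0.02,-0.015,0],[0,0,0.15],[0,0,0.15],[0,0,0.12],[0,0,0.1],[0,0,0.1],[0,0,0]], twist=[[0,0,0],[0,0,0],[0,0,0],[0,0,0],[0,0,0],[0,0,0],[0,0,0]], gripper=[-1,-1,-1,-1,-1,-1,-1])

```text
time: 21.95
tool_pos: [0.4885, -0.3054, 0.2367]
ee_rot: [-3.139, 0.001, 0.039]
wrist_force: [1.4, 0.3, -1.4]
width: 0.0174
finger_force: 30.0
```

Call:
play_rows(translation=[[0,0,0.05],[0,0,0.05],[0,0,0.04],[0,0,0.03],[0,0,0]], twist=[[0,0,0],[0,0,0],[0,0,0],[0,0,0],[0,0,0]], gripper=[-1,-1,-1,-1,-1])

```text
time: 22.45
tool_pos: [0.4887, -0.3055, 0.2306]
ee_rot: [-3.14, -0.0, 0.039]
wrist_force: [-0.6, 0.2, -1.5]
width: 0.0175
finger_force: 30.0
```

Call:
play_rows(translation=[[0,0,0.025],[0,0,0.025],[0,0,0.015],[0,0,0]], twist=[[0,0,0],[0,0,0],[0,0,0],[0,0,0]], gripper=[-1,-1,-1,-1])

```text
time: 22.85
tool_pos: [0.4889, -0.3059, 0.2288]
ee_rot: [-3.142, -0.001, 0.039]
wrist_force: [-0.8, -0.5, -0.2]
width: 0.0172
finger_force: 30.0
```

Call:
play_rows(translation=[[0,0,0.015],[0,0,0.015],[0,0,0]], twist=[[0,0,0],[0,0,0],[0,0,0]], gripper=[-1,-1,-1])

```text
time: 23.15
tool_pos: [0.489, -0.3061, 0.2283]
ee_rot: [3.141, -0.002, 0.039]
wrist_force: [-2.3, -1.7, 4.8]
width: 0.0176
finger_force: 30.0
```

Call:
play_rows(translation=[[0,0,0],[0,0,0],[0,0,0],[0,0,0],[0,0,0],[0,0,0]], twist=[[0,0,0],[0,0,0],[0,0,0],[0,0,0],[0,0,0],[0,0,0]], gripper=[0,0,0,0,0,0])

```text
time: 23.75
tool_pos: [0.4887, -0.3054, 0.2268]
ee_rot: [-3.14, -0.0, 0.039]
wrist_force: [-0.9, -0.1, 0.0]
width: 0.0471
finger_force: 0.0
```

Call:
play_rows(translation=[[0,0,-0.2],[0,0,-0.4],[0,0,-0.7],[0,0,-0.8],[0,0,-0.8],[0,0,-0.6],[0,0,-0.4],[0,0,0]], twist=[[0,0,0],[0,0,0],[0,0,0],[0,0,0],[0,0,0],[0,0,0],[0,0,0],[0,0,0]], gripper=[0,0,0,0,0,0,0,0])

```text
time: 24.55
tool_pos: [0.4889, -0.3059, 0.3873]
ee_rot: [3.138, -0.006, 0.039]
wrist_force: [0.3, -0.1, 0.4]
width: 0.0469
finger_force: 0.0
```

```bash
python3 look.py pics/s8.png 255 110 355 155
```

```text
side spindle_head [(0.64, [0.393, -0.313, 0.041])]
side spindle_tip [(0.68, [0.602, -0.302, 0.047]), (0.19, [0.514, 0.306, -0.004])]
side spindle [(0.52, [0.495, -0.302, 0.042])]
top spindle_head []
top spindle_tip []
top spindle []
```

View pics/s8.png

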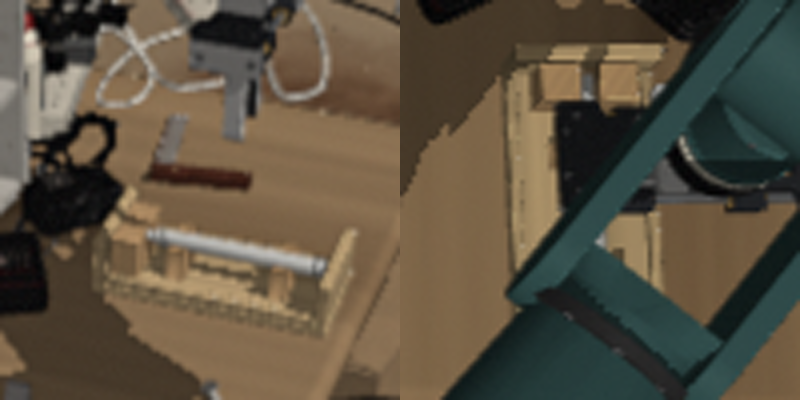

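The spindle lies in both saddles (side crop (150,235) to (325,265)) with the spigot in the slot between the blocks (top crop (590,90)). The gripper is well clear.

```bash
python3 -c "
from bench import robot
print(robot.close_job())"
```

```text
the job is handed in; nothing more can be done
None
```

The spindle was laid and released in the steel V-blocks, then regripped by its middle and set down in the cradle with its spigot in the slot; the thin rod stayed in the rack, and the job was handed in at about 25 s (no verdict was returned).

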